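Reset the instrument under its push-latch cover

TASK

The cover on top of the bench instrument has a push latch: press its front edge down once so that it pops open by itself, then press the round button inside fully in, leaving the square one alone, and push the cover shut and press it down again until it latches. Use only the fingertips or the outside of the fingers: pick nothing up, and leave the beaker, the vial and the screwdriver where they are.

Things in the scene. Friction and masses are not known exactly. Their poses are not given: they have to be found in the camera images.
- unit: bench instrument, a white box fixed to the worktop, 170 (x) x 150 (y) x 66 mm high; origin at the centre of its underside, x axis from its front (blank dark display) to its back, z up. A grey cover lies flush in its top; under it a recess with two push buttons, floor 26 mm above the worktop, from 58 mm in front of the origin to 50 mm behind, 115 mm wide, between walls up to 66 mm high
- cover (a joint): angle of the grey cover, rad: 0 latched flush, 1.48 fully open (almost upright, edge 0.19 m above the worktop), -0.065 pressed to the stop, 8 mm below flush at the front. A spring opens it: about 2 N at the pad, all the way to the stop. Pressed past -0.045 from latched and let go, it pops open in 1 to 2 s; pushed from open past -0.045 and let go, it returns to 0, latched. Each full press toggles it
- cover_pad (a point): the ribbed finger pad on the cover's outer face, half-way across its width, 17 mm from the free (front) edge and 108 mm from the hinge line: where to press. Moves with the cover; its x axis points to the hinge, its z axis out of the cover (up when shut)
- cover_hinge (a point): middle of the hinge line of the cover, 50 mm behind the instrument's centre, 63 mm above the worktop; the line runs along this point's y axis, the shut cover reaches 125 mm to its -x side (112 mm wide, 6 mm thick, outer face 3 mm off the hinge line)
- round_top (a point): centre of the top of the round push button (white cap, 24 mm across, 46 mm above the worktop, well below the shut cover); z up. It stands left or right in the recess, 50 mm from the square one, 77 mm in front of the hinge line
- round_button (a joint): how far the round button is pressed, m: 0 up, 0.006 fully in; springs back; 1.5 N to start, 4.5 N fully in
- square_top (a point): centre of the top of the square push button (white cap, 23 mm wide, same height): not to be pressed
- square_button (a joint): how far the square button is pressed, m: 0 up, 0.006 fully in
- beaker: small empty beaker, 45 mm across, 60 mm high, standing beside the instrument (+y side); origin at the centre of its foot
- vial: capped glass vial, 27 mm across, 59 mm high, standing beside the instrument (-y side); origin at the centre of its foot
- screwdriver: red-handled screwdriver, 174 mm long, lying along y in front of the instrument; origin under its middle
Mind the look-alikes: they are no part of the job. Of the things shaped like the unit, the white one is meant.

How it is judged:
On the way, in this order (a step that is already met when the one before it is completed fails the run):
1. the shut cover is pressed down below flush by the fingers (value of joint cover below -0.03 rad and contact force between the fingers and cover above 0.3 N).
2. the cover has popped open by itself and stands open, untouched (value of joint cover above 1.3 rad and contact force between each of the arm, the fingers and cover below 0.1 N), for 0.2 s.
3. the round button is pressed fully in with the cover open (value of joint round_button above 0.0045 m and value of joint cover above 0.9 rad), for 0.05 s.
4. the cover is pushed shut and pressed below flush again (all of step 1).
At the end, for the whole second after the job is handed in: the cover is latched shut and flush (joint between -0.02 and 0.025 rad, at rest), both buttons are up (within 1.5 mm), and the beaker, vial and screwdriver are within 20 mm of where they stood (value of joint cover between -0.02 and 0.025 rad and velocity of joint cover below 0.05 rad/s and value of joint each of round_button, square_button below 0.0015 m and distance of each of beaker, vial, screwdriver from where it was at the start of the episode below 0.02 m); the robot touches nothing.
It fails at once if the square button is pressed by more than 2.5 mm (value of joint square_button above 0.0025 m).
It fails at once if the beaker is picked up or shifted by more than 20 mm (distance of beaker from where it was at the start of the episode above 0.02 m).
It fails at once if the vial is picked up or shifted by more than 20 mm (distance of vial from where it was at the start of the episode above 0.02 m).
It fails at once if the screwdriver is picked up or shifted by more than 20 mm (distance of screwdriver from where it was at the start of the episode above 0.02 m).
It also fails if it takes over 53 s, if anything falls off the work surface, if the arm or the gripper's body presses on something with over 40 N, if the wrist force passes 120 N, or if a joint passes its speed limit or range.

ROBOT

A 7-joint arm with a two-finger parallel gripper is mounted at the origin on a cart in front of the work surface, level with it; the furniture and walls round the work are solid. World frame = base frame: x ahead of the robot, y to its left, z up, the work surface at z = 0. Lengths are in m, angles in rad, forces in N, time in s.
With the tool pointing down it reaches from about 0.425 to 0.825 m from the base axis. Payload 3.6 kg.
Tool frame: the origin (TCP) lies midway between the tips of the shut fingers; the grasp point (between the pads) lies 19 mm behind it (bot.grip_point_offset is the distance from the TCP to the grasp point, in m); z points along the fingers, y is the direction in which the jaws open and shut (so a half turn about z gives the same grasp; the last joint's range is limited). The gripper opens to 85 mm and grips with 20 to 120 N. Pads are 22 mm wide; open, the fingers measure 114 mm over their backs; the gripper's body (76 mm by 85 mm) begins 54 mm behind the grasp point. The pads swing forward as they close: fully open they stand 13 mm farther back than shut.
Start: joints at [-1.226, 0.615, -0.013, 1.423, 0.008, 1.103, -0.04], TCP at [0.236, 0.606, 0.196] pointing down, gripper open.
Joint ranges: [-3.12, 3.12], [-0.3, 2.06], [-1.34, 1.32], [0.26, 2.42], [-1.36, 4.5], [0.01, 1.98], [-2.84, 2.84]. Speed limits (rad/s): [2.79, 2.79, 3.14, 3.14, 3.14, 3.14, 3.14].

INTERFACE

Orientations are given as a rotation vector (axis times angle).
In Python, from workcell import bot gives the robot as it stands.
- The arm moves only by the shell command python3 -m inch 'ROWS' [OPENING] [FORCE]. ROWS is JSON, a list of rows, each a list of 4 numbers: the shift along the tool's x, y, z in m, then the turn about the tool's z in rad. A call has 1 to 8 rows; each row shifts and turns the commanded pose from where the row before left it, along the tool's axes as they then stand; what a row does not reach is not made up. A row lasts 1/12 s, in which the tool goes at most 41.7 mm and 7.16 degrees, less where a joint would pass 70% of its speed; a pose out of reach is approached as far as the arm can. A call is refused whole if a number of a shift passes 0.0417 or a number of a turn 0.125, either way. A call with a gripper value outside its range is refused whole. OPENING is the opening, from 0 (shut) to 1 (fully open), set as the call begins (- or left out, the last holds). The fingers move at their own pace and stop on an object; FORCE is the grip in N (left out, the last holds). Time passes only in rows, so rows that do not move let the fingers close. It gives the time, the measured TCP pose, the force and the opening at its end, in the units of the state.
- bot.read_state(): the state, without advancing time (a new reading comes with each control period).
- bot.read_camera(name): name is "side" or "top"; returns (picture, depth): 420x560x3 uint8, red, green, blue; 420x560 float32, m along the optical axis (not along the pixel's ray), 0 where there is no reading.
- bot.camera_info(name): a dict with "vertical_fov" (degrees; the focal length in pixels is half the picture's height over the tangent of half this angle, whatever the lens; pixels are square), "cx", "cy" (the principal point, pixels), "camera_from_world" (4x4, takes a point from world to camera coordinates). Camera axes: x right, y down, z forward; pixel columns grow to the right and rows downward; lengths in m; the calibration is good to about 2 mm. A picture is of the moment at which its call begins. camera_info takes no time and is no camera call.
- bot.job_done(): hands the job in, once; it reports no verdict.
Trained networks look in the newest picture that a camera, given by its name, has taken for a name from the list of things; names that differ only in an ending like _2 or _b are one class to them, and where a whole thing is asked for, a point or a joint stands for the part that bears it (a point fixed in the world has none). Each returns a list of dicts, best first, with "conf" (0 to 1); they miss things now and then, are a little off and sometimes report something else, mostly with a low value. They report only what shows in the picture. A call takes as long as a camera call. They do not tell look-alikes from the thing itself.
- bot.masks_of(camera, thing): "pixels" (420x560 bool, what is visible of it) and "extent" ([left, top, width, height] in pixels, round what is visible of it).
- bot.spot_point(camera, thing): "at" ([column, row] in pixels: a listed point, or the origin of a listed thing).
The state is a dict: "clock": time; "q": joint angles; "qd": joint speeds; "tau": joint torques, N m; "position": TCP position; "eef_rot": TCP orientation; "contact_force": force on the tool from outside, world axes, zero at the start; "moment": the same for the moment, N m; "grip_width": finger opening in m.
Only numpy, scipy, OpenCV 4.12 (cv2) and the standard library are available. Lean on these libraries where they do the work, as an engineer would, in place of code of your own. Each camera call takes 0.05 s, during which the arm holds its last target.

## Working session

There is one attempt and no reset: what is moved stays moved. The work goes in short steps, Python scripts to look and compute and a shell command to move; the robot and the scene stay as the last step left them, time stands still between calls to the robot, and variables do not carry over. Pictures are saved under pics/ and viewed, and the job is handed in when it is done.

```bash
ls; mkdir -p pics; python3 - <<'E'
from workcell import bot
import cv2,numpy as np
s=bot.read_state();print({k:np.round(v,3) for k,v in s.items()})
for c in("side","top"):
    p,d=bot.read_camera(c);cv2.imwrite(f"pics/{c}0.png",p[:,:,::-1]);np.save(f"pics/{c}0.npy",d)
    i=bot.camera_info(c);print(c,i["vertical_fov"],i["cx"],i["cy"],np.round(i["camera_from_world"],3).tolist())
    for t in("unit","cover_pad","cover_hinge","round_top","beaker","vial","screwdriver"):
        print(t,[(np.round(r["at"],1).tolist(),round(float(r["conf"]),2)) for r in bot.spot_point(c,t)])
print(bot.read_state()["clock"])
E
```

```text
pics
{'clock': np.float64(0.0), 'q': array([-1.226,  0.616, -0.013,  1.425,  0.008,  1.103, -0.04 ]), 'qd': array([ 0.001, -0.001, -0.001,  0.   ,  0.   ,  0.001,  0.001]), 'tau': array([-0.0000e+00, -4.6921e+01,  2.5900e-01, -1.7104e+01,  1.0000e-02,
        1.0000e-02, -0.0000e+00]), 'position': array([0.236, 0.605, 0.195]), 'eef_rot': array([-0.58 , -3.087,  0.004]), 'contact_force': array([-0.063, -0.001,  0.552]), 'moment': array([ 0.021, -0.019,  0.011]), 'grip_width': np.float64(0.085)}
side 57.2103932110812 275.88833045396586 204.79020980818515 [[0.919, -0.394, 0.01, -0.473], [-0.219, -0.532, -0.818, 0.199], [0.328, 0.75, -0.575, 0.669], [0.0, 0.0, 0.0, 1.0]]
unit [([261.8, 196.7], 0.84)]
cover_pad [([243.3, 187.8], 0.69), ([289.3, 262.2], 0.68)]
cover_hinge [([331.6, 240.8], 0.94), ([275.4, 168.8], 0.63), ([365.4, 307.3], 0.43)]
round_top []
beaker [([270.7, 247.3], 0.73)]
vial [([364.3, 310.7], 0.67)]
screwdriver [([271.7, 309.6], 0.88), ([331.8, 241.9], 0.39)]
top 52.53105251385766 277.7462004376429 206.0242008291054 [[0.027, -1.0, 0.013, 0.06], [-0.985, -0.028, -0.169, 0.542], [0.169, -0.009, -0.986, 0.811], [0.0, 0.0, 0.0, 1.0]]
unit [([229.3, 206.0], 0.76)]
cover_pad [([238.1, 227.1], 0.97), ([381.9, 231.1], 0.83), ([361.0, 184.9], 0.25)]
cover_hinge [([362.7, 185.7], 0.86), ([218.3, 176.0], 0.72)]
round_top [([368.4, 212.9], 0.64)]
beaker [([313.3, 234.5], 0.98)]
vial [([416.5, 187.3], 0.8), ([388.1, 260.8], 0.51)]
screwdriver [([389.5, 262.3], 0.62)]
0.8
```

View pics/side0.png

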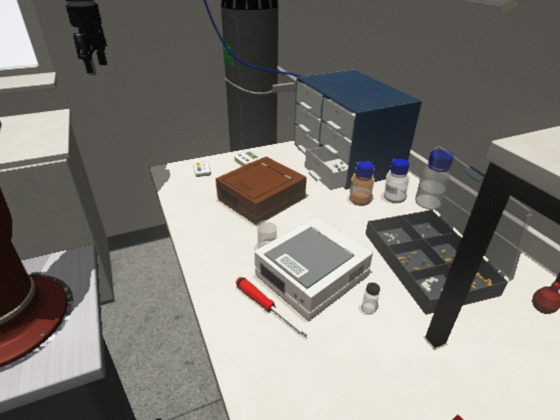

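View pics/top0.png

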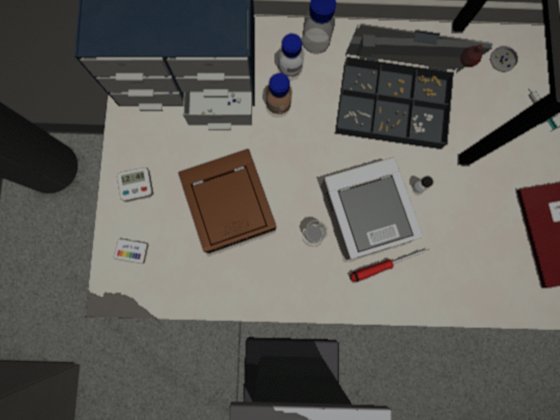

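The side picture shows two units: the white instrument at about (313,265) and a brown one at (262,188). In the top picture they are at (372,208) and (227,200). By the description it is the white one, with its ribbed pad at (383,234), the beaker at (313,232), the vial at (423,185) and the screwdriver at (388,266). I'll check it in a crop and locate it.

```bash
cat > h.py <<'E'
from workcell import bot
import numpy as np,cv2
def cam(c):
    i=bot.camera_info(c);f=210/np.tan(np.radians(i["vertical_fov"])/2);return f,i["cx"],i["cy"],np.array(i["camera_from_world"])
def cloud(c,d):
    f,cx,cy,T=cam(c);v,u=np.mgrid[:d.shape[0],:d.shape[1]]
    P=np.stack([(u-cx)*d/f,(v-cy)*d/f,d],-1);P=(P-T[:3,3])@T[:3,:3]; P[d<=0]=np.nan;return P
def proj(c,p):
    f,cx,cy,T=cam(c);q=T[:3,:3]@np.array(p)+T[:3,3];return np.array([f*q[0]/q[2]+cx,f*q[1]/q[2]+cy])
E
python3 - <<'E'
from h import *
for c,(x0,x1,y0,y1) in dict(top=(300,450,140,290),side=(220,400,200,340)).items():
    d=np.load(f"pics/{c}0.npy");P=cloud(c,d);im=cv2.imread(f"pics/{c}0.png")
    R=P[y0:y1,x0:x1];I=im[y0:y1,x0:x1].astype(int)
    z=R[...,2];print(c,"table",np.nanmedian(z[np.abs(z)<.02]))
    m=(z>.055)&(z<.08)
    m=cv2.morphologyEx(m.astype(np.uint8),cv2.MORPH_OPEN,np.ones((3,3)))
    n,l,st,_=cv2.connectedComponentsWithStats(m);k=1+np.argmax(st[1:,4]);m=l==k
    pts=R[m];pts=pts[np.isfinite(pts).all(1)]
    print("topface z",np.median(pts[:,2]),len(pts))
    r=cv2.minAreaRect(pts[:,:2].astype(np.float32)*1000);print(r)
    g=(I.max(-1)<170)&m
    gp=R[g];r=cv2.minAreaRect(gp[:,:2].astype(np.float32)*1000);print("grey",r)
    cv2.imwrite(f"pics/{c}_crop.png",cv2.resize(im[y0:y1,x0:x1],None,fx=4,fy=4,interpolation=cv2.INTER_CUBIC))
# things
d=np.load("pics/top0.npy");P=cloud("top",d)
for n,(u,v) in dict(pad=(383,234),vial=(423,185),beaker=(313,232),sd=(375,271),post=(463,160),post2=(520,125),post3=(550,105),postb=(460,25)).items(): print(n,np.round(np.nanmedian(P[v-2:v+3,u-2:u+3].reshape(-1,3),0),3))
d=np.load("pics/side0.npy");P=cloud("side",d)
for n,(u,v) in dict(shelf=(540,150),post=(435,340),post2=(480,200)).items(): print(n,np.round(np.nanmedian(P[v-2:v+3,u-2:u+3].reshape(-1,3),0),3))
E
```

```text
top table -0.00040188830245293616
topface z 0.0655029961773746 6330
((540.77685546875, -112.22286224365234), (170.12966918945312, 151.2664794921875), 18.516958236694336)
grey ((540.77685546875, -112.22286224365234), (170.12966918945312, 151.2664794921875), 18.516958236694336)
side table 6.949716533947433e-05
topface z 0.06584213033532804 5300
((542.0133666992188, -112.50968170166016), (172.09133911132812, 151.56307983398438), 18.237926483154297)
grey ((539.9664916992188, -113.74913787841797), (167.4274139404297, 150.48989868164062), 18.237924575805664)
pad [ 0.487 -0.131  0.067]
vial [ 0.59  -0.217  0.055]
beaker [ 0.494 -0.001  0.001]
sd [ 0.416 -0.126  0.021]
post [ 0.653 -0.313  0.028]
post2 [ 0.651 -0.313  0.237]
post3 [ 0.654 -0.313  0.314]
postb [ 0.963 -0.32   0.031]
shelf [ 0.681 -0.345  0.36 ]
post [ 0.65  -0.334  0.021]
post2 [ 0.65  -0.32   0.285]
```

```bash
python3 - <<'E'
import cv2
a=cv2.resize(cv2.imread("pics/top0.png")[140:290,300:450],(600,600),interpolation=cv2.INTER_CUBIC);cv2.imwrite("pics/tc.png",a)
E
```

```text
(no output)
```

View pics/tc.png

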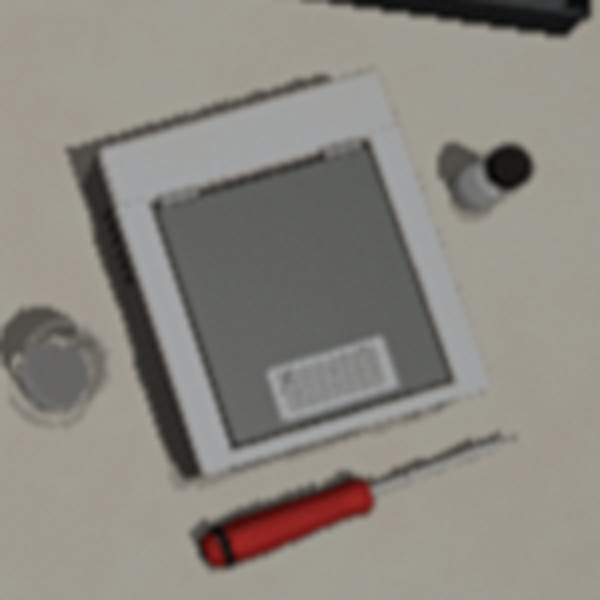

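The crop confirms the white unit: a grey cover whose ribbed pad is at the front edge, hinge ears at the back and the screwdriver in front. Its centre is about (0.541, -0.112) with a yaw of about 18.4°. I'll turn the tool into line first and close the fingers.

```bash
cat >> h.py <<'E'
from scipy.spatial.transform import Rotation as Ro
C=np.array([.541,-.1125,0]);Y=np.radians(18.4)
UX=np.array([np.cos(Y),np.sin(Y),0]);UY=np.array([-np.sin(Y),np.cos(Y),0])
def U(x,y,z): return C+UX*x+UY*y+np.array([0,0,z])
def go(t,yawx=None):
    s=bot.read_state();R=Ro.from_rotvec(s["eef_rot"]).as_matrix();p=np.array(s["position"])
    print("clock",round(float(s["clock"]),2),"pos",np.round(p,4),"unit",np.round([(p-C)@UX,(p-C)@UY,p[2]],4),"F",np.round(s["contact_force"],2),"grip",round(float(s["grip_width"]),3))
    d=R.T@(np.array(t)-p);want=-UX if yawx is None else yawx;w=R.T@want
    print("shift tool",np.round(d,4),"turn",round(float(np.arctan2(w[1],w[0])),3),"rows",round(float(np.linalg.norm(d)/.0417),1))
E
python3 - <<'E'
from h import *
d=np.load("pics/top0.npy");P=cloud("top",d)
z=P[...,2];m=(z>.1)&(P[...,1]<.6)&(P[...,1]>-.2)&(P[...,0]<.75)&(P[...,0]>.2);print(P[m][:,:].min(0) if m.any() else None,m.sum(), np.nanmax(np.where(m,z,0)))
go(U(-.058,0,.2))
E
python3 -m inch '[[0,0,-0.01,-0.115],[0,0,-0.01,-0.115],[0,0,-0.01,-0.115],[0,0,-0.01,-0.115],[0,0,-0.01,-0.115],[0,0,-0.01,-0.115]]' 0
```

```text
[0.74550812 0.22333281 0.14787274] 110 0.16060985360471808
clock 0.8 pos [0.2361 0.6056 0.196 ] unit [-0.0627  0.7776  0.196 ] F [-1.08 -0.77 -0.23] grip 0.085
shift tool [-0.5003 -0.5953 -0.004 ] turn -0.693 rows 18.6
clock: 1.3
position: [0.2362, 0.6055, 0.2565]
eef_rot: [-0.506, 3.1, -0.0]
contact_force: [0.7, -0.2, 0.2]
grip_width: 0.0124
```

```bash
python3 - <<'E'
from h import *
go([.45,.25,.24])
E
```

```text
clock 1.3 pos [0.2362 0.6055 0.2565] unit [-0.0626  0.7775  0.2565] F [ 0.75 -0.17  0.25] grip 0.012
shift tool [-0.0896 -0.4051  0.0166] turn 0.003 rows 10.0
```

```bash
python3 -m inch '[[-0.008,-0.04,0,0],[-0.008,-0.04,0,0],[-0.008,-0.04,0,0],[-0.008,-0.04,0,0],[-0.008,-0.04,0,0],[-0.008,-0.04,0,0],[-0.008,-0.04,0,0],[-0.008,-0.04,0,0]]' - && python3 -m inch '[[0,-0.04,0,0],[0,-0.04,0,0],[0,-0.04,0,0],[0,-0.04,0,0],[0,-0.04,0,0],[0,-0.04,0,0]]'
python3 - <<'E'
from h import *
go(U(-.058,0,.15))
E
```

```text
clock: 1.97
position: [0.3978, 0.3198, 0.2564]
eef_rot: [-0.498, 3.101, 0.001]
contact_force: [0.6, 0.3, -0.5]
grip_width: -0.0001
clock: 2.47
position: [0.4725, 0.0918, 0.2564]
eef_rot: [-0.498, 3.101, 0.0]
contact_force: [0.6, -0.7, -0.1]
grip_width: -0.0003
clock 2.47 pos [0.4725 0.0918 0.2564] unit [-0.0005  0.2155  0.2564] F [ 0.57 -0.71 -0.08] grip -0.0
shift tool [ 0.057  -0.2156  0.1064] turn -0.003 rows 5.9
```

```bash
python3 -m inch '[[0.009,-0.036,0.01,0],[0.009,-0.036,0.01,0],[0.009,-0.036,0.01,0],[0.009,-0.036,0.01,0],[0.009,-0.036,0.01,0],[0.009,-0.036,0.01,0],[0.003,0,0.02,0],[0,0,0.02,0]]'
python3 - <<'E'
from h import *
for c in("side","top"):
    p,d=bot.read_camera(c)
    x0,y0=(200,120) if c=="side" else (290,120)
    cv2.imwrite(f"pics/{c}1.png",cv2.resize(p[y0:y0+200,x0:x0+240,::-1],None,fx=3,fy=3))
go(U(-.058,0,.067))
E
```

```text
clock: 3.13
position: [0.4855, -0.1334, 0.156]
eef_rot: [-0.487, 3.102, -0.004]
contact_force: [-0.8, 1.5, -0.3]
grip_width: 0.0002
clock 3.23 pos [ 0.483  -0.1294  0.1535] unit [-0.0604  0.0023  0.1535] F [-0.32  1.24 -0.14] grip -0.0
shift tool [-0.0029 -0.0026  0.0865] turn -0.004 rows 2.1
```

View pics/side1.png

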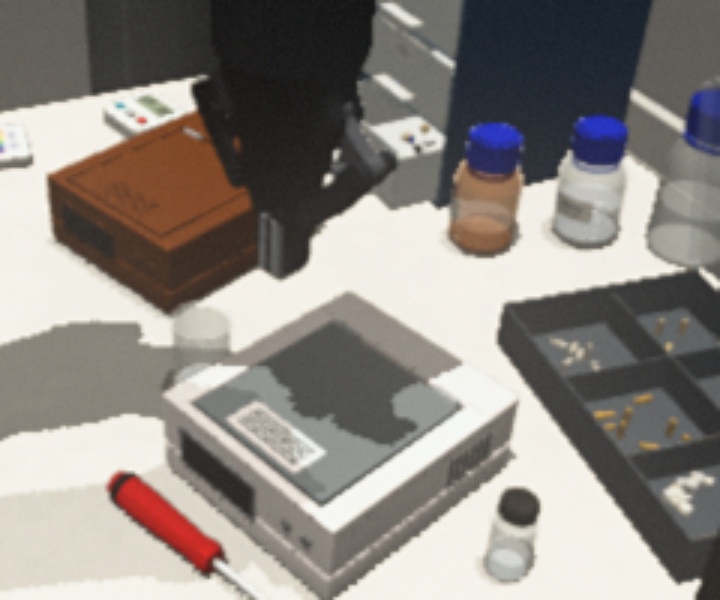

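The fingers are shut and hang over the cover (tips at about (275,265) in the crop); the linkage flares only well above the tips. Next I descend onto the pad.

```bash
python3 -m inch '[[-0.0015,-0.0015,0.03,0],[-0.0015,-0.001,0.03,0],[0,0,0.015,0],[0,0,0.004,0],[0,0,0,0]]'
python3 - <<'E'
from h import *
go(U(-.058,0,.067))
E
```

```text
clock: 3.65
position: [0.4894, -0.1301, 0.077]
eef_rot: [0.499, -3.101, -0.001]
contact_force: [-0.2, -0.1, 1.7]
grip_width: 0.0
clock 3.65 pos [ 0.4894 -0.1301  0.077 ] unit [-0.0545 -0.0004  0.077 ] F [-0.25 -0.1   1.74] grip 0.0
shift tool [0.0035 0.0004 0.01  ] turn -0.002 rows 0.3
```

```bash
python3 -m inch '[[0.003,0,0.003,0],[0,0,0.003,0],[0,0,0.003,0],[0,0,0.003,0],[0,0,0.003,0],[0,0,0.002,0],[0,0,0,0]]'
python3 - <<'E'
from h import *
go(U(-.058,0,.058))
E
```

```text
clock: 4.23
position: [0.4861, -0.1316, 0.0596]
eef_rot: [0.498, -3.101, -0.0]
contact_force: [-1.0, 0.6, 0.5]
grip_width: -0.0001
clock 4.23 pos [ 0.4861 -0.1316  0.0596] unit [-0.0581 -0.0008  0.0596] F [-1.02  0.57  0.54] grip -0.0
shift tool [-0.0001  0.0008  0.0016] turn -0.003 rows 0.0
```

```bash
python3 -m inch '[[0,0,0.0015,0],[0,0,0.001,0],[0,0,0,0]]'
```

```text
clock: 4.48
position: [0.4863, -0.1316, 0.0574]
eef_rot: [0.498, -3.102, -0.0]
contact_force: [0.8, 0.4, 1.2]
grip_width: -0.0001
```

```bash
python3 -m inch '[[0,0,0.001,0],[0,0,0.001,0],[0,0,0,0]]'
```

```text
clock: 4.73
position: [0.4862, -0.1316, 0.0554]
eef_rot: [0.498, -3.102, -0.0]
contact_force: [-0.2, 0.3, -0.6]
grip_width: -0.0002
```

No contact force has built up yet, so I'll look.

```bash
python3 - <<'E'
from h import *
for c,(x0,y0) in dict(side=(220,190),top=(310,140)).items():
    p,d=bot.read_camera(c)
    cv2.imwrite(f"pics/{c}2.png",cv2.resize(p[y0:y0+150,x0:x0+180,::-1],None,fx=4,fy=4,interpolation=cv2.INTER_CUBIC))
go(U(-.058,0,.058))
E
```

```text
clock 4.83 pos [ 0.4863 -0.1316  0.0555] unit [-0.0579 -0.0009  0.0555] F [0.17 0.35 0.17] grip -0.0
shift tool [ 0.0001  0.0009 -0.0025] turn -0.003 rows 0.1
```

View pics/side2.png

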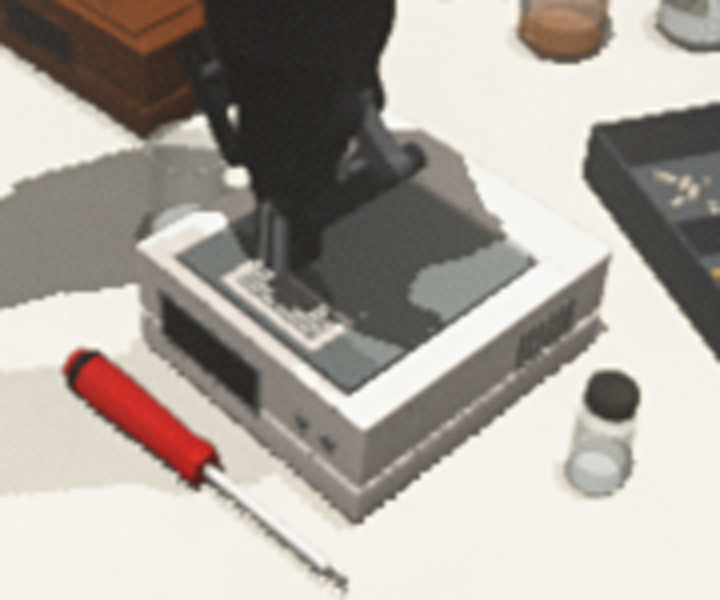

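```bash
python3 - <<'E'
from h import *
print((proj("side",bot.read_state()["position"])-[220,190])*4,(proj("side",U(-.058,0,.066))-[220,190])*4,(proj("side",U(-.058,0,.058))-[220,190])*4)
E
```

```text
[282.41964542 318.40830035] [281.70322497 300.51123371] [281.13417565 313.37989157]
```

View pics/top2.png

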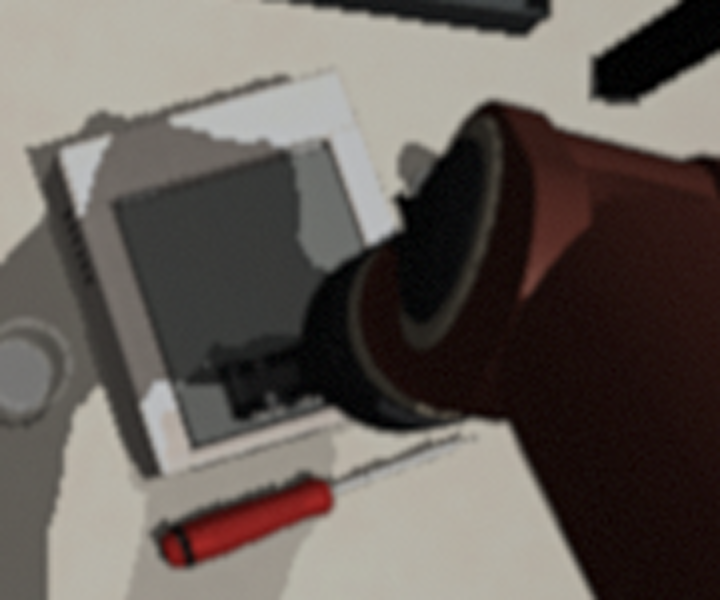

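```bash
python3 - <<'E'
from h import *
p,d=bot.read_camera("side");P=cloud("side",d)
for v in range(246,276,2):
    print(v,[f"{(q-C)@UX*1e3:.0f},{(q-C)@UY*1e3:.0f},{q[2]*1e3:.0f}" for q in P[v,280:304:3]])
cv2.imwrite("pics/s3.png",cv2.resize(p[225:285,255:335,::-1],None,fx=9,fy=9,interpolation=cv2.INTER_NEAREST))
E
```

```text
246 ['-37,51,66', '-33,47,66', '-69,2,116', '-68,-5,120', '-65,-9,121', '-65,-16,126', '-71,-28,137', '-8,24,67']
248 ['-42,46,67', '-36,44,65', '-70,1,113', '-69,-5,117', '-65,-9,117', '-65,-16,121', '-55,-14,114', '-12,20,67']
250 ['-46,42,67', '-41,39,66', '-68,2,107', '-69,-6,113', '-65,-9,112', '-63,-15,115', '-55,-14,110', '-15,16,66']
252 ['-48,39,66', '-45,34,66', '-68,2,102', '-69,-6,108', '-65,-9,108', '-62,-13,109', '-54,-13,104', '-18,13,65']
254 ['-53,34,67', '-49,30,67', '-69,1,99', '-68,-5,103', '-66,-10,105', '-62,-14,105', '-54,-13,100', '-23,9,66']
256 ['-57,29,67', '-52,26,67', '-69,1,94', '-69,-7,100', '-65,-10,99', '-61,-13,98', '-31,8,67', '-26,5,65']
258 ['-61,25,68', '-57,21,68', '-52,18,67', '-69,-6,94', '-62,-7,91', '-40,7,67', '-35,4,67', '-29,2,64']
260 ['-65,20,68', '-60,18,67', '-56,14,67', '-50,12,65', '-48,7,68', '-43,4,67', '-39,-0,67', '-34,-3,66']
262 ['-67,18,67', '-63,14,67', '-60,10,68', '-54,8,66', '-52,2,68', '-46,1,66', '-43,-4,67', '-37,-6,65']
264 ['-71,14,67', '-67,10,67', '-63,6,67', '-58,3,66', '-55,-1,67', '-50,-3,66', '-45,-6,64', '-43,-12,68']
266 ['-73,11,65', '-70,7,66', '-66,3,67', '-61,1,65', '-58,-4,67', '-54,-7,67', '-49,-10,65', '-45,-14,66']
268 ['-77,7,66', '-73,4,66', '-71,-2,68', '-66,-5,68', '-61,-8,67', '-58,-12,67', '-53,-15,67', '-48,-17,65']
270 ['-81,3,66', '-76,1,65', '-73,-4,67', '-68,-7,65', '-66,-13,68', '-62,-16,69', '-57,-18,67', '-53,-22,67']
272 ['-83,-0,65', '-80,-4,66', '-74,-5,63', '-71,-11,66', '-69,-16,68', '-64,-18,67', '-60,-22,67', '-56,-25,67']
274 ['-84,-1,62', '-83,-8,66', '-79,-11,66', '-73,-12,63', '-71,-18,66', '-67,-21,66', '-64,-26,67', '-60,-29,67']
```

View pics/s3.png

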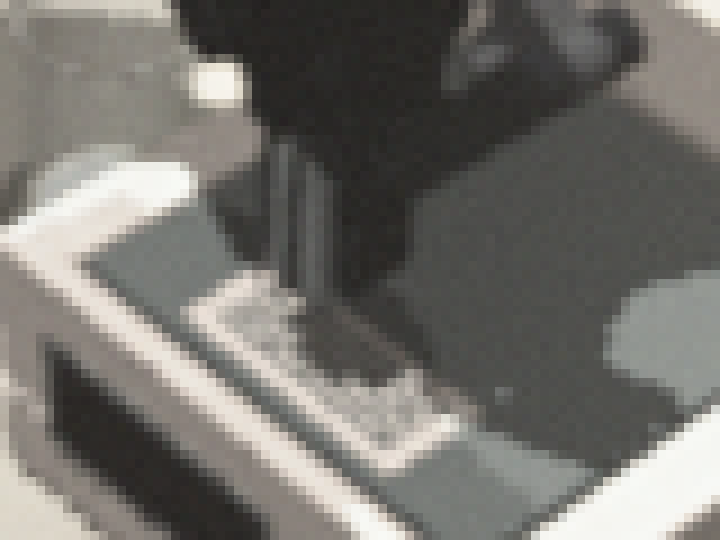

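The depth image puts the visible fingertips at z of about 0.091, so they really are roughly 25 mm above the cover, although the TCP reading says 0.055. I trust the image and the absent force, so I go down carefully, watching the force.

```bash
python3 -m inch '[[0,0,0.004,0],[0,0,0.004,0],[0,0,0.003,0],[0,0,0.003,0],[0,0,0,0]]';python3 - <<'E'
from h import *
p,d=bot.read_camera("side");P=cloud("side",d)
go(U(-.058,0,.058))
for v in range(250,276,2):
    print(v,[f"{(q-C)@UX*1e3:.0f},{(q-C)@UY*1e3:.0f},{q[2]*1e3:.0f}" for q in P[v,283:301:3]])
cv2.imwrite("pics/s4.png",cv2.resize(p[225:285,255:335,::-1],None,fx=9,fy=9,interpolation=cv2.INTER_NEAREST))
E
```

```text
clock: 5.3
position: [0.4858, -0.1315, 0.0407]
eef_rot: [0.497, -3.1, -0.001]
contact_force: [0.0, -0.9, 0.5]
grip_width: 0.0
clock 5.35 pos [ 0.486  -0.1316  0.041 ] unit [-0.0582 -0.0007  0.041 ] F [ 0.79 -0.33  1.2 ] grip -0.0
shift tool [-0.0002  0.0007 -0.017 ] turn -0.003 rows 0.4
250 ['-65,13,97', '-70,0,109', '-69,-6,113', '-69,-13,118', '-70,-21,123', '-70,-28,128']
252 ['-64,14,92', '-69,1,103', '-69,-6,108', '-66,-10,109', '-64,-15,111', '-70,-28,124']
254 ['-66,12,89', '-69,1,99', '-69,-6,104', '-66,-10,104', '-63,-15,106', '-55,-15,101']
256 ['-53,25,67', '-70,0,95', '-69,-6,99', '-66,-10,100', '-61,-13,99', '-54,-13,95']
258 ['-57,21,68', '-69,0,90', '-68,-6,94', '-65,-10,94', '-61,-14,95', '-55,-15,92']
260 ['-62,16,70', '-70,-0,86', '-68,-6,89', '-66,-11,91', '-60,-12,88', '-52,-13,84']
262 ['-63,14,67', '-69,0,80', '-69,-7,85', '-66,-11,86', '-59,-12,83', '-40,-2,64']
264 ['-66,11,66', '-63,6,68', '-68,-6,79', '-54,-0,66', '-50,-4,67', '-46,-7,67']
266 ['-69,8,65', '-66,3,67', '-62,-0,66', '-58,-4,67', '-54,-8,67', '-50,-11,67']
268 ['-73,4,66', '-69,0,66', '-65,-4,66', '-62,-8,67', '-57,-11,67', '-54,-15,68']
270 ['-76,0,65', '-71,-3,64', '-69,-8,67', '-64,-11,66', '-61,-15,67', '-57,-18,67']
272 ['-80,-4,66', '-73,-4,62', '-73,-12,67', '-68,-15,67', '-65,-19,68', '-62,-23,68']
274 ['-82,-6,64', '-78,-10,65', '-75,-14,65', '-71,-18,66', '-67,-21,66', '-64,-26,68']
```

View pics/s4.png

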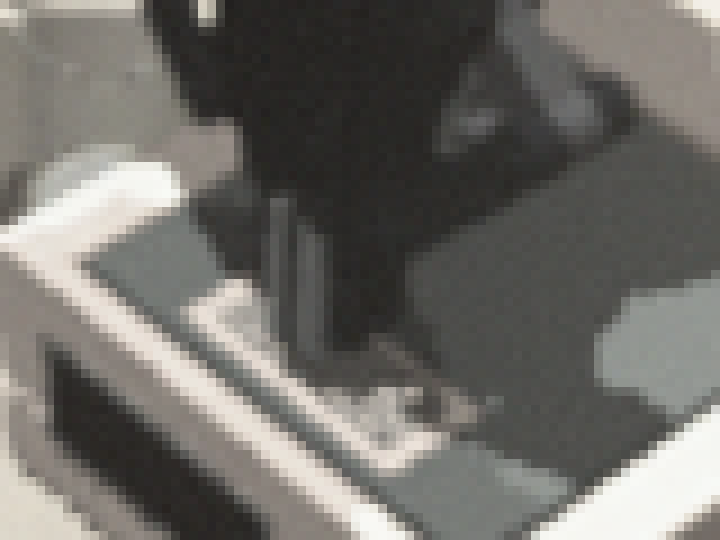

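The tips moved down as commanded and are now at about 0.078, roughly 10 mm above the pad (tip is about reported z + 0.037).

```bash
python3 -m inch '[[0,0,0.003,0],[0,0,0.003,0],[0,0,0.003,0],[0,0,0.002,0],[0,0,0,0]]'; python3 -m inch '[[0,0,0.002,0],[0,0,0.001,0],[0,0,0,0]]'; python3 -m inch '[[0,0,0.001,0],[0,0,0.001,0],[0,0,0,0]]'
```

```text
clock: 5.77
position: [0.4862, -0.1316, 0.0302]
eef_rot: [0.498, -3.101, -0.0]
contact_force: [-0.4, -0.4, 1.8]
grip_width: -0.0004
clock: 6.02
position: [0.4863, -0.1317, 0.0276]
eef_rot: [0.498, -3.102, 0.0]
contact_force: [-0.6, -0.5, 2.6]
grip_width: 0.0002
clock: 6.27
position: [0.4863, -0.1316, 0.0256]
eef_rot: [-0.498, 3.102, -0.0]
contact_force: [-0.7, 0.5, 2.7]
grip_width: 0.0001
```

```bash
python3 -m inch '[[0,0,0.001,0],[0,0,0.001,0],[0,0,0,0]]';python3 -m inch '[[0,0,0.001,0],[0,0,0.001,0],[0,0,0,0]]';python3 -m inch '[[0,0,0.001,0],[0,0,0,0]]'
```

```text
clock: 6.52
position: [0.4864, -0.1317, 0.0237]
eef_rot: [0.498, -3.102, 0.0]
contact_force: [-2.2, 1.1, 7.0]
grip_width: 0.0001
clock: 6.77
position: [0.4864, -0.1317, 0.0228]
eef_rot: [-0.498, 3.102, -0.0]
contact_force: [-3.5, 0.3, 15.7]
grip_width: -0.0001
clock: 6.93
position: [0.4865, -0.1317, 0.0224]
eef_rot: [-0.498, 3.101, -0.0]
contact_force: [-4.5, 0.9, 20.7]
grip_width: -0.0
```

The cover is at its stop (21 N), so the true tip is at about reported z + 0.0355. Now I release quickly upward.

```bash
python3 -m inch '[[0.005,0,-0.04,0],[0.01,0,-0.04,0],[0.01,0,-0.04,0],[0.01,0,-0.04,0],[0,0,-0.04,0],[0,0,0,0]]'; python3 - <<'E'
from h import *
for k in range(1):
    p,d=bot.read_camera("side");cv2.imwrite(f"pics/s5.png",cv2.resize(p[120:320,200:440,::-1],None,fx=3,fy=3,interpolation=cv2.INTER_CUBIC))
go(U(-.027,0,.2))
E
```

```text
clock: 7.43
position: [0.4579, -0.1445, 0.2279]
eef_rot: [-0.493, 3.087, -0.011]
contact_force: [1.4, -0.7, -0.7]
grip_width: 0.0001
clock 7.48 pos [ 0.4561 -0.1436  0.2245] unit [-0.0904 -0.0027  0.2245] F [ 0.15  0.58 -0.05] grip 0.001
shift tool [-0.0631  0.0031  0.025 ] turn -0.003 rows 1.6
```

View pics/s5.png

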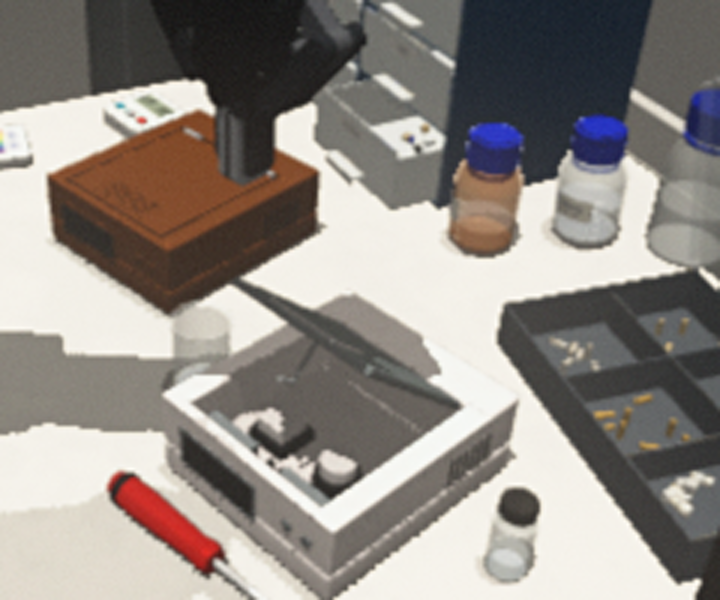

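The cover is popping open. The round button is on the -y side (crop about (335,468)) and the square one on the +y side (about (283,432)). I wait for it to stand.

```bash
python3 -m inch '[[0,0,0,0],[0,0,0,0],[0,0,0,0],[0,0,0,0],[0,0,0,0],[0,0,0,0],[0,0,0,0],[0,0,0,0]]';python3 -m inch '[[0,0,0,0],[0,0,0,0],[0,0,0,0],[0,0,0,0],[0,0,0,0],[0,0,0,0]]'; python3 - <<'E'
from h import *
p,d=bot.read_camera("side");cv2.imwrite(f"pics/s6.png",cv2.resize(p[120:320,200:440,::-1],None,fx=3,fy=3,interpolation=cv2.INTER_CUBIC));P=cloud("side",d)
for t in("round_top","square_top"):
    for r in bot.spot_point("side",t):
        u,v=np.round(r["at"]).astype(int);q=np.nanmedian(P[v-1:v+2,u-1:u+2].reshape(-1,3),0)
        print(t,r["conf"],r["at"],np.round([(q-C)@UX,(q-C)@UY,q[2]],4))
print(proj("side",U(-.027,-.025,.046)),proj("side",U(-.027,.025,.046)))
for v in range(268,282,2):print(v,[f"{(q-C)@UX*1e3:.0f},{(q-C)@UY*1e3:.0f},{q[2]*1e3:.0f}" for q in P[v,302:322:3]])
p,d=bot.read_camera("top");cv2.imwrite(f"pics/t6.png",cv2.resize(p[120:270,290:470,::-1],None,fx=4,fy=4,interpolation=cv2.INTER_CUBIC))
go(U(-.027,-.025,.2))
E
```

```text
clock: 8.15
position: [0.4531, -0.1426, 0.2203]
eef_rot: [0.498, -3.101, -0.0]
contact_force: [0.3, -0.3, -0.2]
grip_width: -0.0001
clock: 8.65
position: [0.4531, -0.1426, 0.2205]
eef_rot: [-0.498, 3.102, -0.0]
contact_force: [0.1, -0.3, 0.3]
grip_width: 0.0
round_top 0.5 [311.0, 272.3] [-0.0269 -0.0234  0.0465]
square_top 0.63 [295.7, 258.4] [-0.0225  0.0214  0.0457]
square_top 0.57 [270.3, 249.9] [-0.0565  0.0572  0.0617]
[311.74054999 272.5122019 ] [292.89552573 258.32225858]
268 ['-16,10,24', '-13,4,27', '-8,2,26', '-20,-16,46', '1,-6,25', '3,-12,29', '11,-13,24']
270 ['-21,5,27', '-17,1,26', '-28,-17,47', '-24,-20,47', '-19,-23,46', '1,-14,26', '5,-18,26']
272 ['-25,1,26', '-19,-2,25', '-31,-19,46', '-26,-23,45', '-23,-27,46', '-17,-29,44', '1,-22,27']
274 ['-29,-3,26', '-32,-13,37', '-34,-22,45', '-30,-26,45', '-26,-30,45', '-22,-34,45', '-1,-24,24']
276 ['-31,-5,24', '-35,-16,36', '-37,-26,44', '-33,-29,45', '-30,-33,45', '-26,-37,46', '-6,-28,26']
278 ['-35,-10,26', '-38,-20,35', '-37,-26,40', '-36,-32,43', '-32,-35,43', '-24,-36,39', '-10,-32,26']
280 ['-39,-14,26', '-41,-23,34', '-39,-28,37', '-36,-33,39', '-31,-36,38', '-26,-38,36', '-45,-60,66']
clock 8.85 pos [ 0.4531 -0.1426  0.2205] unit [-0.0929 -0.0008  0.2205] F [-0.04 -0.33 -0.3 ] grip -0.0
shift tool [-0.066  -0.024   0.0205] turn -0.003 rows 1.8
```

View pics/s6.png

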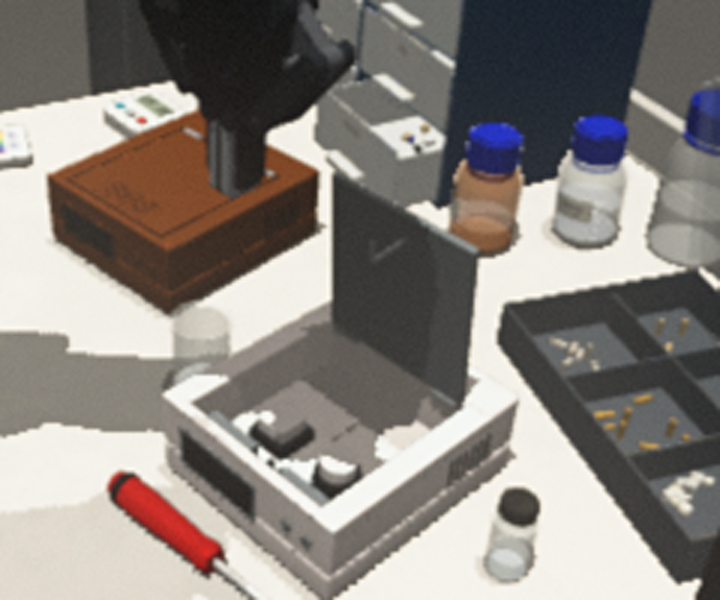

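View pics/t6.png

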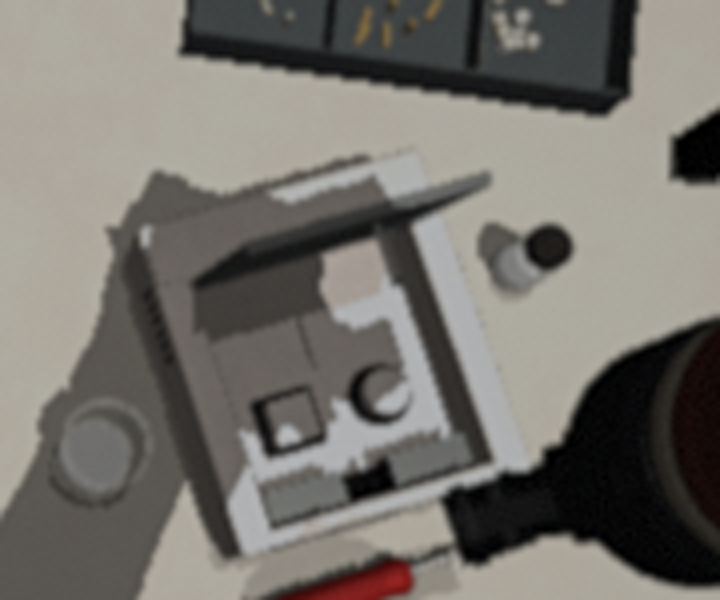

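```bash
python3 - <<'E'
from h import *
for c in("side","top"):
    p,d=bot.read_camera(c);P=cloud(c,d);s=np.array(bot.read_state()["position"])
    Q=P-s;q=np.stack([Q@UX,Q@UY,Q[...,2]],-1)
    m=(np.abs(q[...,:2])<.05).all(-1)&(q[...,2]>-.02)&(q[...,2]<.075)
    a=q[m];print(c,len(a),"min z",np.percentile(a[:,2],1))
    for z in np.arange(.0,.075,.01):
        b=a[(a[:,2]>=z)&(a[:,2]<z+.01)]
        if len(b)>3:print(round(z,3),len(b),"x",np.round(np.percentile(b[:,0],[3,97]),4),"y",np.round(np.percentile(b[:,1],[3,97]),4))
E
```

```text
side 411 min z 0.03633298699002124
0.03 26 x [-0.0115  0.0069] y [-0.0072  0.0033]
0.04 100 x [-0.012   0.0047] y [-0.0139  0.0078]
0.05 118 x [-0.0115  0.0055] y [-0.0141  0.0137]
0.06 122 x [-0.0116  0.0047] y [-0.0141  0.0123]
0.07 45 x [-0.0119 -0.0031] y [-0.014   0.0099]
top 2 min z 0.04940088928504234
```

The tip offset is confirmed: +36 mm in z, centred laterally. The cover stands upright with both buttons visible: round at unit (-0.027, -0.025), square at (-0.027, +0.025). Next is the round button.

```bash
python3 -m inch '[[-0.033,-0.012,0,0],[-0.033,-0.012,0,0],[0,0,0.035,0],[0,0,0.035,0],[0,0,0.035,0],[0,0,0.035,0],[0,0,0.02,0],[0,0,0,0]]';python3 - <<'E'
from h import *
go(U(-.027,-.025,.014))
E
```

```text
clock: 9.62
position: [0.5195, -0.1437, 0.0561]
eef_rot: [0.497, -3.092, -0.006]
contact_force: [-0.7, -0.1, 0.3]
grip_width: 0.0003
clock 9.62 pos [ 0.5195 -0.1437  0.0561] unit [-0.0302 -0.0228  0.0561] F [-0.74 -0.09  0.29] grip 0.0
shift tool [-0.0036 -0.0024  0.042 ] turn -0.003 rows 1.0
```

```bash
python3 -m inch '[[-0.003,-0.002,0.015,0],[0,0,0.012,0],[0,0,0.008,0],[0,0,0.004,0],[0,0,0,0]]';python3 - <<'E'
from h import *
go(U(-.027,-.025,.0045))
E
```

```text
clock: 10.03
position: [0.5268, -0.1457, 0.0217]
eef_rot: [0.498, -3.102, -0.0]
contact_force: [-0.5, -0.3, 0.4]
grip_width: 0.0001
clock 10.03 pos [ 0.5268 -0.1457  0.0217] unit [-0.0239 -0.027   0.0217] F [-0.53 -0.29  0.38] grip 0.0
shift tool [0.0031 0.002  0.0172] turn -0.003 rows 0.4
```

```bash
python3 -m inch '[[0.003,0.002,0.004,0],[0,0,0.004,0],[0,0,0.003,0],[0,0,0.003,0],[0,0,0.001,0],[0,0,0.001,0],[0,0,0,0],[0,0,0,0]]';python3 -m inch '[[0,0,0.001,0],[0,0,0,0]]'
```

```text
clock: 10.7
position: [0.5232, -0.1447, 0.0057]
eef_rot: [0.498, -3.102, -0.0]
contact_force: [-0.7, -0.3, 3.7]
grip_width: -0.0002
clock: 10.87
position: [0.5233, -0.1448, 0.0048]
eef_rot: [0.498, -3.102, 0.0]
contact_force: [-0.9, 0.8, 5.3]
grip_width: 0.0001
```

```bash
python3 -m inch '[[0,0,0.001,0],[0,0,0.001,0],[0,0,0.001,0],[0,0,0,0],[0,0,0,0]]';python3 - <<'E'
from h import *
go(U(-.027,-.025,.0045))
p,d=bot.read_camera("side");cv2.imwrite(f"pics/s7.png",cv2.resize(p[120:320,200:440,::-1],None,fx=3,fy=3,interpolation=cv2.INTER_CUBIC))
E
```

```text
clock: 11.28
position: [0.5233, -0.1448, 0.0045]
eef_rot: [-0.497, 3.101, -0.0]
contact_force: [-6.1, 0.9, 23.5]
grip_width: -0.0003
clock 11.28 pos [ 0.5233 -0.1448  0.0045] unit [-0.027  -0.0251  0.0045] F [-6.09  0.94 23.5 ] grip -0.0
shift tool [ 0.      0.0001 -0.    ] turn -0.003 rows 0.0
```

View pics/s7.png

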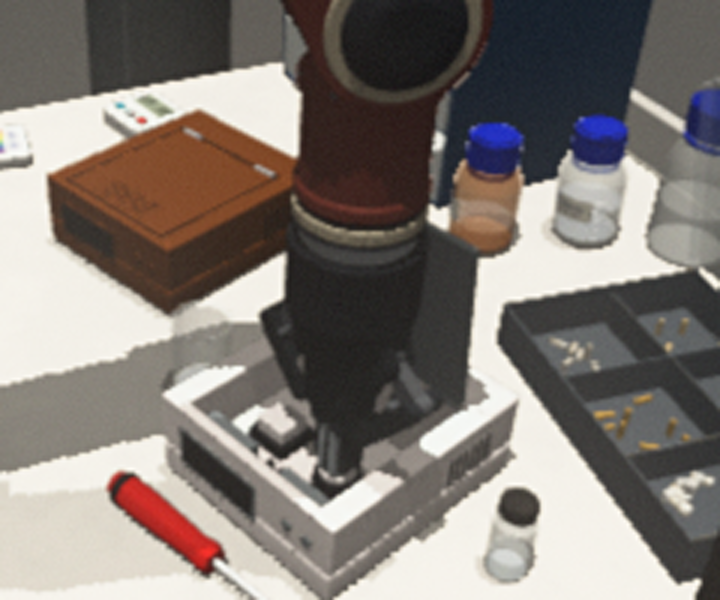

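The round button is at its stop (23 N), the square one stands clear and the cover is still upright. I lift straight up, then go over the cover.

```bash
python3 -m inch '[[0,0,-0.03,0],[0,0,-0.04,0],[0,0,-0.04,0],[0,0,-0.04,0],[0,0,-0.04,0],[0,0,-0.015,0],[0,0,0,0],[0,0,0,0]]';python3 - <<'E'
from h import *
go(U(.1,0,.205))
p,d=bot.read_camera("side");P=cloud("side",d);s=np.array(bot.read_state()["position"])
Q=P-s;q=np.stack([Q@UX,Q@UY,Q[...,2]],-1)
for z in np.arange(.03,.2,.01):
    b=q[(np.abs(q[...,0])<.09)&(np.abs(q[...,1])<.09)&(q[...,2]>=z)&(q[...,2]<z+.01)]
    if len(b)>3:print(round(z-.036,3),len(b),"x",np.round(np.percentile(b[:,0],[3,97]),3),"y",np.round(np.percentile(b[:,1],[3,97]),3))
m=P[np.abs((P-C)@UX-.045)<.03];m=m[(m[:,2]>.1)&(np.abs((m-C)@UY)<.06)&(m[:,2]<.21)];print("cover top",m[:,2].max(),len(m))
E
```

```text
clock: 12.0
position: [0.5237, -0.1448, 0.2069]
eef_rot: [-0.498, 3.1, -0.001]
contact_force: [-0.4, 0.6, -1.5]
grip_width: -0.0004
clock 12.0 pos [ 0.5237 -0.1448  0.2069] unit [-0.0266 -0.0252  0.2069] F [-0.44  0.62 -1.45] grip -0.0
shift tool [-0.1265  0.0256  0.0021] turn -0.003 rows 3.1
-0.006 13 x [-0.01   0.006] y [-0.008  0.001]
0.004 89 x [-0.011  0.006] y [-0.014  0.01 ]
0.014 111 x [-0.011  0.006] y [-0.014  0.012]
0.024 120 x [-0.011  0.006] y [-0.014  0.013]
0.034 85 x [-0.012 -0.002] y [-0.015  0.012]
0.044 232 x [-0.013  0.008] y [-0.033  0.029]
0.054 279 x [-0.012  0.011] y [-0.042  0.039]
0.064 350 x [-0.017  0.012] y [-0.049  0.044]
0.074 370 x [-0.017  0.004] y [-0.057  0.052]
0.084 517 x [-0.018  0.008] y [-0.062  0.055]
0.094 441 x [-0.019  0.004] y [-0.057  0.047]
0.104 444 x [-0.019  0.006] y [-0.043  0.034]
0.114 225 x [-0.011  0.006] y [-0.039  0.025]
0.124 250 x [-0.037  0.008] y [-0.038  0.012]
0.134 436 x [-0.037  0.011] y [-0.038  0.017]
0.144 442 x [-0.037  0.011] y [-0.038  0.015]
0.154 460 x [-0.037  0.012] y [-0.038  0.016]
cover top 0.18887052728117512 1877
```

```bash
python3 -m inch '[[-0.03,0.006,0,0],[-0.033,0.007,0,0],[-0.033,0.007,0,0],[-0.03,0.006,0,0],[0,0,0.02,0],[0,0,0.03,0],[0,0,0,0],[0,0,0,0]]';python3 - <<'E'
from h import *
go(U(.085,0,.127))
E
```

```text
clock: 12.72
position: [0.6322, -0.0805, 0.1527]
eef_rot: [0.496, -3.094, -0.003]
contact_force: [0.3, 0.0, 1.1]
grip_width: 0.0003
clock 12.72 pos [ 0.6322 -0.0805  0.1527] unit [0.0966 0.0016 0.1527] F [0.29 0.01 1.09] grip 0.0
shift tool [ 0.0114 -0.0017  0.0258] turn -0.003 rows 0.7
```

```bash
python3 -m inch '[[0,0,0.015,0],[0,0,0.01,0],[0,0,0,0],[0,0,0,0]]';python3 - <<'E'
from h import *
go(U(.0555,0,.127))
p,d=bot.read_camera("side");cv2.imwrite(f"pics/s8.png",cv2.resize(p[120:320,200:440,::-1],None,fx=3,fy=3,interpolation=cv2.INTER_CUBIC))
E
```

```text
clock: 13.05
position: [0.6346, -0.0809, 0.1316]
eef_rot: [0.497, -3.101, -0.0]
contact_force: [0.3, 0.8, 0.3]
grip_width: -0.0001
clock 13.05 pos [ 0.6346 -0.0809  0.1316] unit [0.0988 0.0004 0.1316] F [0.28 0.78 0.34] grip -0.0
shift tool [ 0.0433 -0.0006  0.0047] turn -0.003 rows 1.0
```

View pics/s8.png

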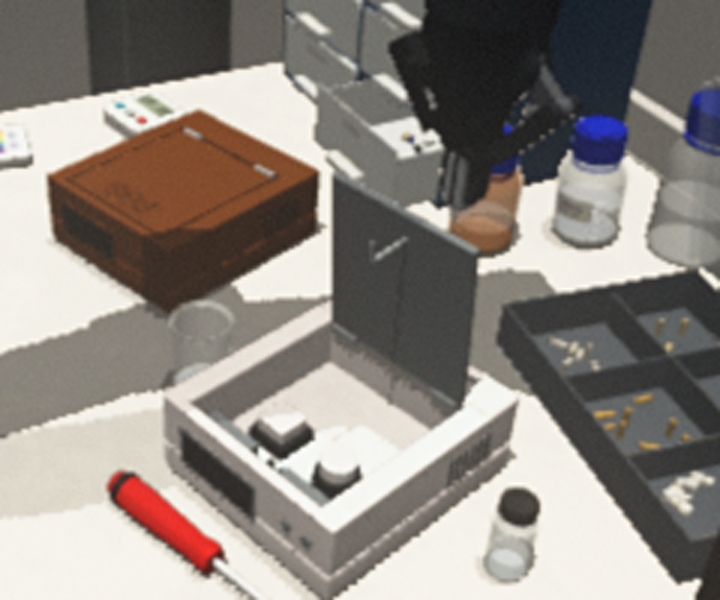

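Both buttons are up again, and the fingertips are behind the upright cover, with the tip lower than its edge. Now I pull it over along the arc.

```bash
python3 -m inch '[[0.012,0,0.004,0],[0.012,0,0.003,0],[0.012,0,0.002,0],[0.01,0,0,0],[0.01,0,0,0],[0.01,0,0,0],[0,0,0,0]]';python3 - <<'E'
from h import *
go(U(-.0015,0,.111))
p,d=bot.read_camera("side");cv2.imwrite(f"pics/s9.png",cv2.resize(p[120:320,200:440,::-1],None,fx=3,fy=3,interpolation=cv2.INTER_CUBIC))
E
```

```text
clock: 13.68
position: [0.5718, -0.1021, 0.124]
eef_rot: [-0.495, 3.101, -0.001]
contact_force: [-0.3, 0.2, 1.7]
grip_width: 0.0003
clock 13.68 pos [ 0.5718 -0.1021  0.124 ] unit [3.25e-02 1.00e-04 1.24e-01] F [-0.31  0.2   1.72] grip 0.0
shift tool [ 0.034  -0.0002  0.013 ] turn -0.004 rows 0.9
```

View pics/s9.png

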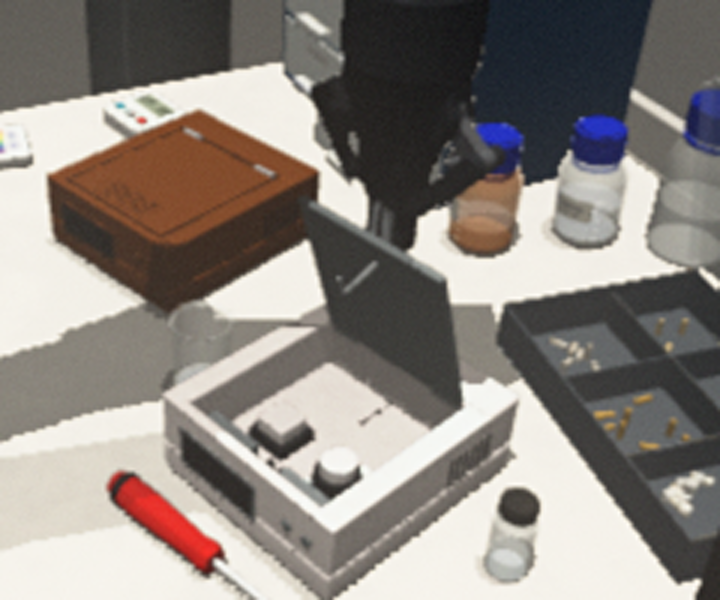

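The cover is tilting forward on the fingertips. I continue along the arc.

```bash
python3 -m inch '[[0.009,0,0.002,0],[0.009,0,0.003,0],[0.009,0,0.004,0],[0.008,0,0.004,0],[0.009,0,0.006,0],[0.009,0,0.006,0],[0.008,0,0.007,0],[0,0,0,0]]';python3 - <<'E'
from h import *
go(U(-.0456,0,.0633))
p,d=bot.read_camera("side");cv2.imwrite(f"pics/s10.png",cv2.resize(p[120:320,200:440,::-1],None,fx=3,fy=3,interpolation=cv2.INTER_CUBIC))
E
```

```text
clock: 14.4
position: [0.5119, -0.121, 0.0896]
eef_rot: [0.495, -3.099, -0.001]
contact_force: [0.5, -0.3, 2.2]
grip_width: 0.0001
clock 14.4 pos [ 0.5119 -0.121   0.0896] unit [-0.0302  0.0011  0.0896] F [ 0.53 -0.33  2.23] grip 0.0
shift tool [ 0.0153 -0.0012  0.0263] turn -0.004 rows 0.7
```

View pics/s10.png

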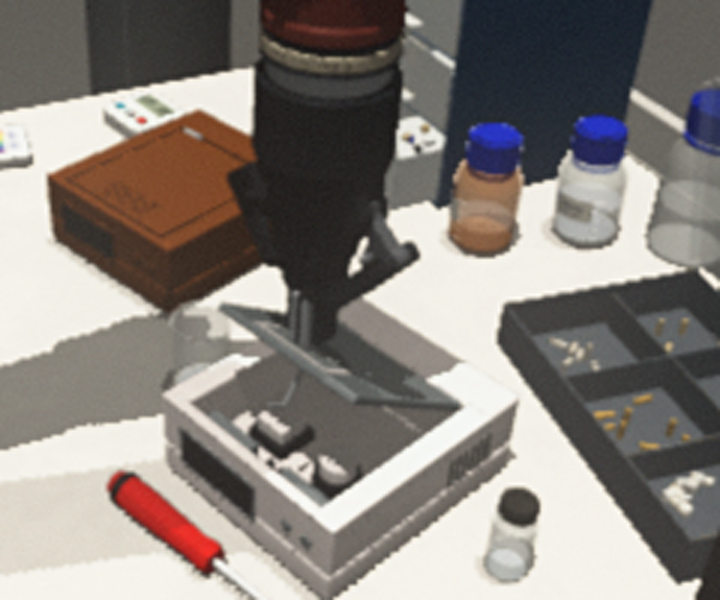

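```bash
python3 -m inch '[[0.004,0,0.006,0],[0.004,0,0.006,0],[0.004,0,0.007,0],[0.003,0,0.007,0],[0.002,0,0.007,0],[0.002,0,0.008,0],[0.002,0,0.008,0],[0,0,0,0]]';python3 - <<'E'
from h import *
go(U(-.056,0,.0225))
p,d=bot.read_camera("side");cv2.imwrite(f"pics/s11.png",cv2.resize(p[120:320,200:440,::-1],None,fx=3,fy=3,interpolation=cv2.INTER_CUBIC))
E
```

```text
clock: 15.12
position: [0.4923, -0.1269, 0.0397]
eef_rot: [0.497, -3.098, -0.002]
contact_force: [1.2, 0.3, 2.3]
grip_width: -0.0003
clock 15.12 pos [ 0.4923 -0.1269  0.0397] unit [-0.0507  0.0017  0.0397] F [1.17 0.3  2.33] grip -0.0
shift tool [ 0.0052 -0.0017  0.0172] turn -0.003 rows 0.4
```

View pics/s11.png

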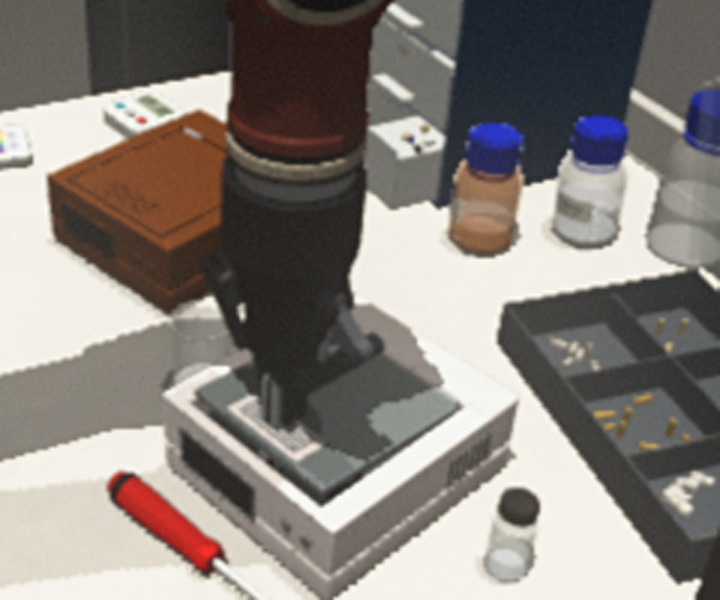

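The cover is about 1 cm from flush with the fingertips on the pad. Now I press it to the stop.

```bash
python3 -m inch '[[0.002,-0.001,0.004,0],[0.001,0,0.004,0],[0,0,0.003,0],[0,0,0.002,0],[0,0,0.002,0],[0,0,0.001,0],[0,0,0,0],[0,0,0,0]]';python3 -m inch '[[0,0,0.001,0],[0,0,0.001,0],[0,0,0,0]]'
```

```text
clock: 15.83
position: [0.4915, -0.1289, 0.0255]
eef_rot: [0.498, -3.102, 0.0]
contact_force: [-0.0, 0.5, 2.6]
grip_width: -0.0002
clock: 16.08
position: [0.4916, -0.1289, 0.0239]
eef_rot: [0.498, -3.102, 0.0]
contact_force: [-1.9, 0.9, 8.7]
grip_width: -0.0
```

```bash
python3 -m inch '[[0,0,0.001,0],[0,0,0.001,0],[0,0,0,0]]'; python3 -m inch '[[0,0,-0.005,0],[0,0,-0.02,0],[0,0,-0.04,0],[0,0,-0.04,0],[0,0,-0.04,0],[0,0,-0.04,0],[0,0,0,0],[0,0,0,0]]';python3 -m inch '[[0,0,0,0],[0,0,0,0],[0,0,0,0],[0,0,0,0],[0,0,0,0],[0,0,0,0],[0,0,0,0],[0,0,0,0]]'; python3 - <<'E'
from h import *
go(U(-.056,0,.0225))
p,d=bot.read_camera("side");cv2.imwrite(f"pics/s12.png",cv2.resize(p[120:320,200:440,::-1],None,fx=3,fy=3,interpolation=cv2.INTER_CUBIC))
P=cloud("side",d)
for x in(-.07,-.06,-.03,0,.04):
    u,v=np.round(proj("side",U(x,-.04,.066))).astype(int);print(x,np.nanmedian(P[v-1:v+2,u-1:u+2,2]))
d0=np.load("pics/side0.npy");P0=cloud("side",d0);diff=np.abs(P-P0).max(-1)
for n,(u,v) in dict(beaker=(267,235),vial=(371,295),sd=(255,293)).items():print(n,np.nanmedian(P[v-2:v+3,u-2:u+3].reshape(-1,3),0)-np.nanmedian(P0[v-2:v+3,u-2:u+3].reshape(-1,3),0))
E
```

```text
clock: 16.33
position: [0.4917, -0.1289, 0.0231]
eef_rot: [-0.498, 3.102, -0.0]
contact_force: [-3.3, 1.6, 16.5]
grip_width: -0.0006
clock: 17.0
position: [0.4929, -0.1295, 0.2085]
eef_rot: [-0.496, 3.098, -0.004]
contact_force: [-1.0, -0.3, -0.2]
grip_width: 0.0001
clock: 17.67
position: [0.4917, -0.1288, 0.2064]
eef_rot: [0.498, -3.102, -0.0]
contact_force: [0.5, -0.7, 0.8]
grip_width: -0.0001
clock 17.67 pos [ 0.4917 -0.1288  0.2064] unit [-5.190e-02  1.000e-04  2.064e-01] F [ 0.5  -0.72  0.77] grip -0.0
shift tool [ 4.000e-03 -1.000e-04  1.839e-01] turn -0.003 rows 4.4
-0.07 0.06373690388439532
-0.06 0.06481831536034567
-0.03 0.06505670188575967
0 0.06530191056796429
0.04 0.06525389354604848
beaker [-0.00043021 -0.00039439  0.00016659]
vial [0.00030125 0.000105   0.00036308]
sd [ 1.74299147e-04  5.20457083e-04 -5.82147760e-05]
```

View pics/s12.png

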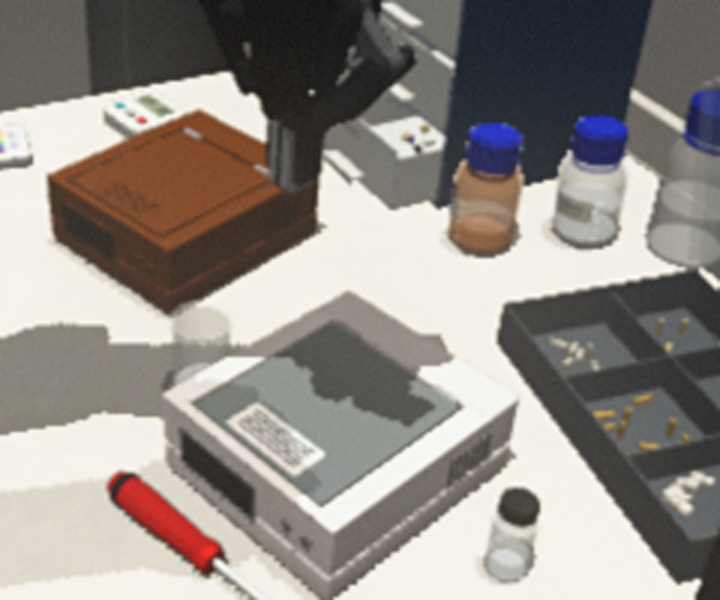

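The cover is flush 1.3 s after release and nothing else has moved. One more check that it stays that way, then I hand in.

```bash
python3 -m inch '[[0,0,0,0],[0,0,0,0],[0,0,0,0],[0,0,0,0],[0,0,0,0],[0,0,0,0],[0,0,0,0],[0,0,0,0]]'; python3 - <<'E'
from h import *
p,d=bot.read_camera("side");P=cloud("side",d)
for x in(-.07,-.06,-.03,0,.04):
    u,v=np.round(proj("side",U(x,-.04,.066))).astype(int);print(x,np.nanmedian(P[v-1:v+2,u-1:u+2,2]))
print(bot.job_done(),bot.read_state()["clock"])
E
```

```text
clock: 18.38
position: [0.4917, -0.1288, 0.2065]
eef_rot: [0.498, -3.102, 0.0]
contact_force: [-0.1, -0.5, -1.0]
grip_width: -0.0
-0.07 0.06411641227346507
-0.06 0.0644779061063991
-0.03 0.064626720405305
0 0.06483098707561978
0.04 0.0651123598349306
the job is handed in; nothing more can be done
the job is handed in; nothing more can be done
```

The job is done and handed in after about 18 s of the 53 s; no verdict is reported.

- **Opening:** I pressed the white instrument's pad to the stop (about 21 N). The cover popped open by itself and stood upright, with the arm clear of it.
- **Round button:** I pressed it to its stop (about 23 N). The square button was never approached, and a picture taken before closing showed both buttons up.
- **Closing:** I went over the cover, pulled it down along its arc with the shut fingertips, pressed it to the stop again (about 16 N) and backed away.

**Last checks:**
- **Cover:** About 2 s after release it measured 64–65 mm high across its surface, so it is flush within measurement error.
- **Beaker, vial and screwdriver:** They measured within 1 mm of where they stood.
- **Buttons:** With the cover shut I could not see them again.
- **Robot:** It touched nothing at the end.

**One disagreement:** The visible fingertips were about 36 mm higher than the reported TCP height. My first descent stopped short with no contact; I then worked from the depth image and the force readings.

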